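# Zero a bench photometer with its recessed calibration key

### The job

Zero the photometer: take the blue-capped vial beside it, stand it upright and fully home in the well and let go of it, shut the hinged light cover over it, then draw the stylus out of its stand, reach its pin down through the orange-ringed hole and hold the recessed red key fully down for two seconds. Finish while still holding the stylus with the key pressed down; do not knock over or push about the yellow-capped bottle, the dropper bottle and the carton.

Things in the scene. Friction and masses are not known exactly. Their poses are not given: they have to be found in the camera images.
- photometer: bench photometer, white case 180 x 100 x 66 mm, fixed; origin on the bench under the case, +x towards its back, +y to its left seen from the front, z up. Sloped front panel (display, four flat keys) at its -x end; flat top deck 66 mm above the bench from x = -40 to +85 mm. Along y = 0: key hole at x = -14, well at +42, cover hinge at +82 mm
- well_mouth (a point): centre of the mouth of the round vial well, in the dark rear block, level with the deck (66 mm above the bench); well 30.5 mm across, 40 mm deep, square-edged, vertical. A seated vial stands 14 mm out of it.
- cover (a joint): hinged light cover, a black hood open below, 63 x 60 mm, roof's outer face 20 mm above the hinge axis, 0.06 kg; rad: 0 shut, about 1.9 stood open, leaning back past upright (38 mm behind the hinge, 65 mm above it). Friction keeps it where it is left above about 0.7 rad; lower it falls shut. A push on its back towards -x, then down, shuts it; shut, its roof is 90 mm above the bench
- cover_hinge (a point): middle of the cover's hinge axis, which runs along the photometer's y at the back of the deck (x = +82 mm), 4 mm above the deck
- cover_tab (a point): middle of the small finger tab (9 x 26 x 3 mm) on the cover's free edge, 68 mm from the hinge axis; it moves with the cover
- key_hole (a point): centre of the upper face of the orange guard ring (23 mm across, 2.5 mm high) round the hole through the deck, in front of the well; the hole is 13 mm across and vertical, and the red key lies 22.5 mm below this point
- cal_key (a joint): recessed red key at the foot of the hole, 11 mm across, spring-loaded: 0 up, 0.005 m fully down. Straight down; 1.5 N to start it, 4.5 N to bottom it. It springs back when let go.
- vial_mid (a point): centre (half-way up, 27 mm) of the blue-capped glass vial, 54 mm tall, body 27 mm across up to 40-44 mm, cap 24.4 mm across on the top 10-14 mm, about 28 g; stands upright on the bench to the photometer's left, axis z up
- stylus: stylus, 114 mm long, 30 g, origin at the tip of its pin, z along it to the handle end: steel pin 5 mm across on the first 40 mm, taper up to 52 mm, round blue barrel 12 mm across up to 108 mm with black grip rings. It stands pin down in its stand with about 1.5 mm play all round
- stylus_mid (a point): centre of the stylus's barrel, on its axis 80 mm from the tip; grip it here
- stylus_tip (a point): tip of the stylus's pin
- stylus_stand: stylus stand, fixed: black foot 52 mm across, steel sleeve 23-25 mm across and 46 mm tall with a vertical hole 8-10 mm across, 37 mm deep; origin under its centre. The tip rests 8.5 mm above the bench; draw the stylus up 40 mm or more to free it
- yellow_bottle: bystander: small reagent bottle with yellow cap, 31 mm across, 59 mm tall, origin under its centre
- dropper: bystander: dropper bottle with a red rubber bulb, 28 mm across, 96 mm tall, origin under its centre
- carton: bystander: small lying carton, 32 x 90 x 22 mm, origin under its centre
Not all that is in view belongs to the job. Leave any turquoise look-alike of the part that bears vial_mid alone.

How it is judged:
By the outcome, as a careful person would: the job done as asked, in the order asked, and still so for the second after the job is handed in, while the arm keeps its last pose, push and grip.
It also fails if it takes over 61 s, if anything falls off the work surface, if the arm or the gripper's body presses on something with over 40 N, if the wrist force passes 120 N, or if a joint passes its speed limit or range.

### The arm

A 6-joint arm with a two-finger parallel gripper is mounted at the origin on a cart in front of the work surface, level with it; the furniture and walls round the work are solid. World frame = base frame: x ahead of the robot, y to its left, z up, the work surface at z = 0. Lengths are in mm, angles in rad, forces in N, time in s.
With the tool pointing down it reaches from about 350 to 775 mm from the base axis. Payload 7.3 kg.
Tool frame: the origin (TCP) lies at the very end of the fingers, on their centre line; the grasp point (between the pads) lies 19 mm behind it; z points along the fingers, y is the line along which they close (so a half turn about z gives the same grasp; the last joint's range is limited). The gripper opens to 92 mm and grips with 3 to 60 N. Pads are 19 mm wide; open, the fingers measure 130 mm over their backs; the gripper's body (75 mm by 190 mm) begins 47 mm behind the grasp point.
Start: joints at [-0.146, 0.342, 1.524, -0, 1.275, -0.146], TCP at [525.019, 0.019, 226.741] pointing down, gripper open.
Joint ranges: [-2.53, 2.53], [-0.77, 2.02], [0.04, 2.7], [-1, 4.14], [0.28, 2.66], [-3.11, 3.11]. Speed limits (rad/s): [2.57, 2.57, 3.14, 3.14, 3.14, 3.14].

### API

Orientations are given as [roll, pitch, yaw] about the fixed x, y, z axes, in that order (R = Rz(yaw) Ry(pitch) Rx(roll)).
In Python, from plant import bot gives the robot as it stands.
- The arm moves only by the tool send_rows, never from a script. Its argument "rows" is a list of rows, each an object of numbers: "x", "y", "z": the shift along the tool's x, y, z in units of 0.2 m (1.0 is 0.2 m); "ax", "ay", "az": the turn, a rotation vector about the tool's x, y, z in units of 60 degrees (1.0 is 60 degrees); "jaw": the opening, from -1 (shut) to 1 (fully open), so that 0 is half open. In form: [{"x": .., "y": .., "z": .., "ax": .., "ay": .., "az": .., "jaw": ..}, ...]. A call has exactly 10 rows; each row is the pose to reach, as a shift and turn from the pose commanded when the call began, along the tool's axes at that moment; what a row does not reach only later rows make up. A row lasts 1/8 s, in which the tool goes at most 62.5 mm and 10.7 degrees, less where a joint would pass 70% of its speed; a pose out of reach is approached as far as the arm can. A call with a number of a shift or a turn outside -1 to 1 is refused whole. A call with a gripper value outside its range is refused whole. The fingers move at their own pace and stop on an object; the grip force is fixed at half the most. Time passes only in rows, so rows that repeat a pose let the fingers close, or fill a call up. It gives the time, the measured TCP pose, the force, the opening and the grip force at its end, in the units of the state.
- bot.get_obs(): the state, without advancing time (a new reading comes with each control period).
- bot.capture(name): name is "scene" or "side" or "wrist"; returns (picture, depth): 420x560x3 uint8, red, green, blue; 420x560 float32, mm along the optical axis (not along the pixel's ray), 0 where there is no reading.
- bot.camera_model(name): a dict with "vertical_fov" (degrees; the focal length in pixels is half the picture's height over the tangent of half this angle, whatever the lens; pixels are square), "cx", "cy" (the principal point, pixels), "R" (3x3) and "t" (3): a world point X has camera coordinates R X + t; the wrist camera has in their place "T_tool_cam" (4x4, takes a point from camera to tool coordinates, whose origin is the TCP and whose axes are the flange's). Camera axes: x right, y down, z forward; pixel columns grow to the right and rows downward; lengths in mm; the calibration is good to about 2 mm. The wrist camera is an equidistant fisheye: a pixel r from the principal point sees the ray r / f radians off the axis. A picture is of the moment at which its call begins: read the wrist's pose just before it. camera_model takes no time and is no camera call.
- bot.close_job(): hands the job in; it is judged then, once.
The state is a dict: "time": time; "joint_positions": joint angles; "dq": joint speeds; "tau": joint torques, N m; "tool_pos": TCP position; "tcp_rot": TCP orientation; "contact_force": force on the tool from outside, world axes, zero at the start; "moment": the same for the moment, N m; "grip_width": finger opening in mm; "finger_force": force on a finger pad.
Only numpy, scipy, OpenCV 4.12 (cv2) and the standard library are available. Lean on these libraries where they do the work, as an engineer would, in place of code of your own. Each camera call takes 0.05 s, during which the arm holds its last target. There are 200 camera calls.

## Working session

There is one attempt and no reset: what is moved stays moved. The work goes in short steps, Python scripts to look and compute and a tool call to move; the robot and the scene stay as the last step left them, time stands still between calls to the robot, and variables do not carry over. Pictures are saved under pics/ and viewed, at most 12 in all, crops included, and the job is handed in when it is done.

Besides the shell and the picture viewer there is one more tool, called after "Request:" in YAML: its name, and indented under it one key for each argument. send_rows: Moves the arm, as the interface text tells. Its arguments: {"type":"object","properties":{"rows":{"type":"array","items":{"type":"object","properties":{"x":{"type":"number","minimum":-1,"maximum":1},"y":{"type":"number","minimum":-1,"maximum":1},"z":{"type":"number","minimum":-1,"maximum":1},"ax":{"type":"number","minimum":-1,"maximum":1},"ay":{"type":"number","minimum":-1,"maximum":1},"az":{"type":"number","minimum":-1,"maximum":1},"jaw":{"type":"number"}}}}},"required":["rows"]}

```bash
mkdir -p pics; cat > h.py <<'E'
import numpy as np, cv2
from scipy.spatial.transform import Rotation as Ro
from plant import bot
def cap(n):
    o=bot.get_obs(); im,d=bot.capture(n); return o,im,d
def f(n):
    m=bot.camera_model(n); return 210/np.tan(np.radians(m['vertical_fov'])/2),m
def pts(n,o,d):
    F,m=f(n); v,u=np.mgrid[0:420,0:560]; x=(u-m['cx'])/F; y=(v-m['cy'])/F
    if n=='wrist':
        r=np.hypot(x,y)+1e-9; s=np.tan(np.minimum(r,1.5))/r; x=x*s;y=y*s
    P=np.dstack([x*d,y*d,d])
    if n=='wrist':
        T=np.array(m['T_tool_cam']); P=P@T[:3,:3].T+T[:3,3]
        return P@Ro.from_euler('xyz',o['tcp_rot']).as_matrix().T+np.array(o['tool_pos'])
    return (P-np.array(m['t']))@np.array(m['R'])
def sv(name,im): cv2.imwrite('pics/'+name+'.png',im[...,::-1])
E
python3 - <<'E'
from h import *
o,a,d=cap('scene'); np.save('s.npy',pts('scene',o,d)); np.save('si.npy',a)
o,b,d=cap('side'); np.save('d.npy',pts('side',o,d)); np.save('di.npy',b)
sv('scene',a); sv('side',b)
print({k:o[k] for k in('time','tool_pos','tcp_rot','grip_width','contact_force')})
for n in('scene','side','wrist'): print(n,bot.camera_model(n))
E
```

```text
{'time': 0.05, 'tool_pos': array([5.24595141e+02, 9.21946734e-02, 2.26040427e+02]), 'tcp_rot': array([-3.14007152e+00, -2.33614293e-04,  1.57082232e+00]), 'grip_width': 91.485928997562, 'contact_force': array([ 0.31385507, -0.90650784,  0.06094665])}
scene {'vertical_fov': 43.472308018906254, 'cx': 289.3037689752184, 'cy': 211.2667933302663, 'R': array([[-0.79795159, -0.60241984,  0.01906844],
       [-0.37506407,  0.47153872, -0.79810913],
       [ 0.47180526, -0.64400433, -0.60221111]]), 't': array([540.73128464, 116.15846782, 881.25261697])}
side {'vertical_fov': 44.96715145954347, 'cx': 293.4978107146861, 'cy': 214.19772852647588, 'R': array([[-0.8385243 , -0.54474259, -0.01151148],
       [-0.32210612,  0.51263799, -0.79589568],
       [ 0.4394595 , -0.66366995, -0.60532433]]), 't': array([527.08661903,  80.19810231, 877.11683414])}
wrist {'vertical_fov': 65.70646984690485, 'cx': 279.4293024659585, 'cy': 210.02813274940814, 'T_tool_cam': array([[ 3.21899509e-04, -9.68918244e-01, -2.47380947e-01,
         6.52670424e+01],
       [ 9.99999925e-01,  2.58782163e-04,  2.87656452e-04,
        -8.26111796e-03],
       [-2.14697808e-04, -2.47381021e-01,  9.68918255e-01,
        -1.57241377e+02],
       [ 0.00000000e+00,  0.00000000e+00,  0.00000000e+00,
         1.00000000e+00]])}
```

View pics/scene.png

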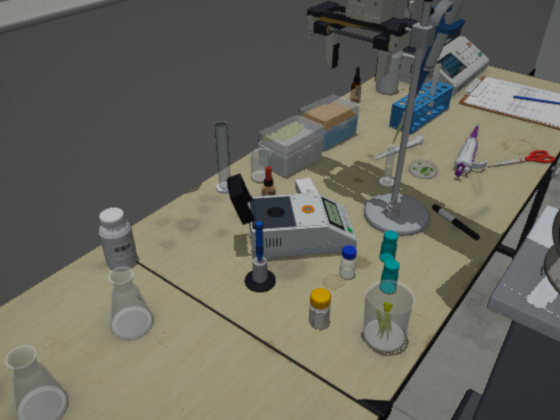

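View pics/side.png

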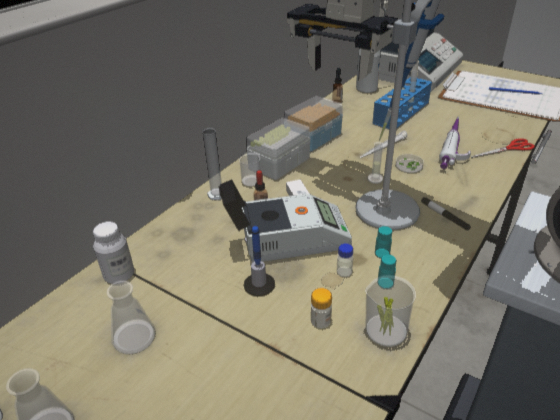

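Candidates for the vial are blue cap (348,255) in scene, and turquoise look-alikes at (389,245) and (390,272). I choose the blue one beside the photometer. The stylus is at (260,245), the orange ring at (308,209), the well at (276,212), the open cover at (240,198), the yellow bottle at (320,308), the dropper at (268,185), the carton at (306,187) and a retort stand at (397,210).

```bash
python3 - <<'E'
from h import *
P=np.load('s.npy');I=np.load('si.npy'); Q=np.load('d.npy')
for n,(u,v) in dict(vcap=(348,252),vbody=(347,268),ring=(308,209),well=(276,212),deck=(292,222),styltop=(259,224),stylmid=(261,245),sleeve=(260,268),foot=(250,284),yel=(320,297),drop=(268,175),carton=(306,187),stand=(397,210),rod=(405,130),rodhi=(415,50),cov=(240,198),covtop=(237,180),covbot=(248,218),tq1=(390,240),tq2=(391,265),cyl=(222,150),cylb=(226,187),beaker=(390,300),beakertube=(388,178),tub=(290,150),glass=(260,165),c1=(345,252)).items():
    print(n,np.round(P[v,u],0))
hsv=cv2.cvtColor(I,cv2.COLOR_RGB2HSV)
def seg(n,lo,hi,box):
    m=cv2.inRange(hsv,np.array(lo),np.array(hi))>0; k=np.zeros_like(m);x0,y0,x1,y1=box;k[y0:y1,x0:x1]=1;m&=k
    p=P[m];p=p[np.isfinite(p).all(1)&(p[:,2]>0)]; print(n,m.sum(),np.round(np.median(p,0),1),np.round(p.min(0)),np.round(p.max(0)))
seg('bluecap',(110,150,60),(130,255,255),(335,240,362,262))
seg('ring',(3,130,120),(22,255,255),(295,200,320,218))
seg('stylus',(105,120,40),(130,255,255),(250,215,270,262))
seg('yellow',(12,150,120),(30,255,255),(305,285,335,310))
# deck points
k=np.zeros(P.shape[:2],bool);k[185:260,235:360]=1
m=k&(abs(P[...,2]-66)<5); p=P[m]; r=cv2.minAreaRect(p[:,:2].astype(np.float32)); print('deck',r, np.median(p,0))
c=cv2.resize(I[150:330,200:440],(800,600),interpolation=cv2.INTER_CUBIC); sv('crop',c)
E
```

```text
vcap [359. 267.  52.]
vbody [354. 274.  26.]
ring [471. 221.  60.]
well [515. 256.  53.]
deck [468. 272.  64.]
styltop [462. 365. 121.]
stylmid [458. 366.  81.]
sleeve [456. 372.  39.]
foot [469. 383.   4.]
yel [336. 381.  58.]
drop [577. 202.  78.]
carton [546. 119.  20.]
stand [361.  89.  31.]
rod [371.  92. 195.]
rodhi [ 634. -513.  101.]
cov [529. 332. 119.]
covtop [561. 303. 126.]
covbot [521. 323.  77.]
tq1 [321. 195.  50.]
tq2 [290. 251.  52.]
cyl [683. 211.  96.]
cylb [682. 207.   9.]
beaker [258. 311.  44.]
beakertube [ 59. 839. 613.]
tub [617.  80.  61.]
glass [650. 137.  40.]
c1 [363. 270.  53.]
bluecap 165 [359.2 265.6  52. ] [348. 222.  17.] [392. 274.  55.]
ring 55 [467.1 229.4  66.5] [457. 218.  60.] [478. 239.  69.]
stylus 254 [460.5 367.8  89.7] [457. 304.  50.] [517. 371. 123.]
yellow 260 [337.5 377.8  57.1] [ 59. 362.  52.] [353. 839. 613.]
deck ((476.6070556640625, 275.92608642578125), (153.50831604003906, 157.58799743652344), 45.43812942504883) [484.49018641 252.3311409   64.36364744]
```

View pics/crop.png

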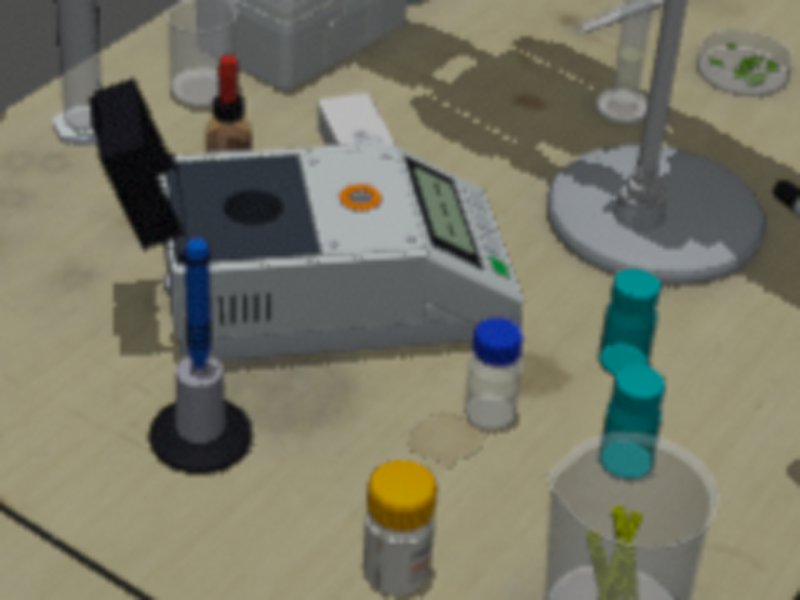

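```bash
cat >> h.py <<'E'
def ray(n,u,v):
    F,m=f(n); R=np.array(m['R']); d=R.T@np.array([(u-m['cx'])/F,(v-m['cy'])/F,1]); return -R.T@np.array(m['t']),d
def onz(n,u,v,z):
    c,d=ray(n,u,v); return (c+d*(z-c[2])/d[2])[:2]
E
python3 - <<'E'
from h import *
P=np.load('s.npy');I=np.load('si.npy');Q=np.load('d.npy')
for n,A in(('scene',P),('side',Q)):
    c=-np.array(f(n)[1]['R']).T@np.array(f(n)[1]['t']); print(n,'cam',c.round())
    m=(np.hypot(A[...,0]-366,A[...,1]-90)<45)
    v,u=np.nonzero(m); z=A[...,2][m]
    for lo in range(0,700,50):
        k=(z>=lo)&(z<lo+50)
        if k.sum(): print(lo,k.sum(),np.median(A[m][k],0).round(),(u[k].min(),u[k].max(),v[k].min(),v[k].max()))
for uv in((276,212),(308,209)): print(onz('scene',*uv,66).round(1))
for uv in((268,213),(301,210.5)): print(onz('side',*uv,66).round(1))
o,w,d=cap('wrist');sv('w0',w)
E
```

```text
scene cam [ 59. 839. 613.]
0 1206 [364.  96.  13.] (np.int64(369), np.int64(417), np.int64(200), np.int64(234))
50 155 [370.  90.  76.] (np.int64(391), np.int64(401), np.int64(177), np.int64(201))
100 169 [370.  90. 125.] (np.int64(395), np.int64(405), np.int64(153), np.int64(178))
150 190 [370.  90. 176.] (np.int64(399), np.int64(409), np.int64(126), np.int64(154))
200 204 [370.  90. 226.] (np.int64(403), np.int64(414), np.int64(99), np.int64(127))
250 233 [370.  90. 275.] (np.int64(408), np.int64(419), np.int64(70), np.int64(100))
300 370 [369.  92. 339.] (np.int64(400), np.int64(434), np.int64(33), np.int64(69))
350 797 [370.  90. 366.] (np.int64(398), np.int64(442), np.int64(3), np.int64(41))
400 30 [370.  91. 403.] (np.int64(424), np.int64(432), np.int64(0), np.int64(3))
side cam [ 82. 828. 601.]
0 1195 [363.  97.  14.] (np.int64(360), np.int64(407), np.int64(197), np.int64(231))
50 149 [367.  89.  75.] (np.int64(382), np.int64(390), np.int64(174), np.int64(197))
100 161 [367.  89. 125.] (np.int64(384), np.int64(393), np.int64(150), np.int64(175))
150 180 [367.  89. 176.] (np.int64(387), np.int64(396), np.int64(124), np.int64(150))
200 201 [367.  89. 225.] (np.int64(390), np.int64(399), np.int64(97), np.int64(125))
250 225 [367.  89. 276.] (np.int64(393), np.int64(403), np.int64(66), np.int64(97))
300 340 [366.  91. 336.] (np.int64(382), np.int64(415), np.int64(31), np.int64(67))
350 777 [367.  90. 367.] (np.int64(380), np.int64(423), np.int64(0), np.int64(38))
400 7 [367.  89. 400.] (np.int64(405), np.int64(411), np.int64(0), np.int64(0))
[504.5 269.4]
[466.4 228. ]
[510.3 262.6]
[465.3 225.7]
```

View pics/w0.png

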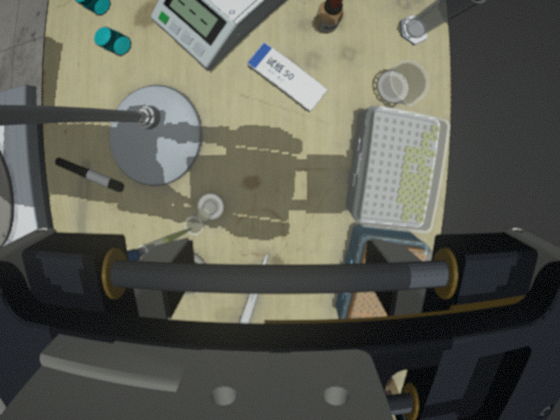

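Request:
send_rows:
  rows:
    - {"z": -0.2,"ax": 0.15}
    - {"z": -0.4,"ax": 0.3}
    - {"z": -0.6,"ax": 0.45}
    - {"z": -0.75,"ax": 0.6}
    - {"z": -0.75,"ax": 0.6}
    - {"z": -0.75,"ax": 0.6}
    - {"z": -0.75,"ax": 0.6}
    - {"z": -0.75,"ax": 0.6}
    - {"z": -0.75,"ax": 0.6}
    - {"z": -0.75,"ax": 0.6}

```text
schema error: expected keys x, y, z, ax, ay, az, jaw
```

```bash
python3 - <<'E'
from h import *
o,w,d=cap('wrist');A=pts('wrist',o,d)
print({k:np.round(o[k],3) for k in('time','joint_positions','tool_pos','tcp_rot')})
m=(np.hypot(A[...,0]-369,A[...,1]-90)<50)&(d>0); z=A[...,2][m]
for lo in range(0,800,50):
    k=(z>=lo)&(z<lo+50)
    if k.sum(): print(lo,k.sum(),np.median(A[m][k],0).round(), A[m][k].min(0).round(),A[m][k].max(0).round())
sv('w1',w)
E
```

```text
{'time': np.float64(0.15), 'joint_positions': array([-0.146,  0.343,  1.525,  0.   ,  1.275, -0.146]), 'tool_pos': array([5.24711e+02, 6.00000e-02, 2.26204e+02]), 'tcp_rot': array([-3.14 , -0.   ,  1.571])}
0 3786 [378.  81.  14.] [320.  40.   0.] [419. 139.  50.]
50 244 [375.  84.  76.] [370.  78.  50.] [377.  91. 100.]
100 371 [375.  84. 128.] [371.  78. 100.] [378.  91. 150.]
150 591 [375.  84. 178.] [370.  78. 150.] [378.  91. 200.]
200 987 [375.  84. 228.] [370.  79. 200.] [378.  91. 250.]
250 44 [376.  84. 251.] [374.  79. 250.] [378.  89. 253.]
```

View pics/w1.png

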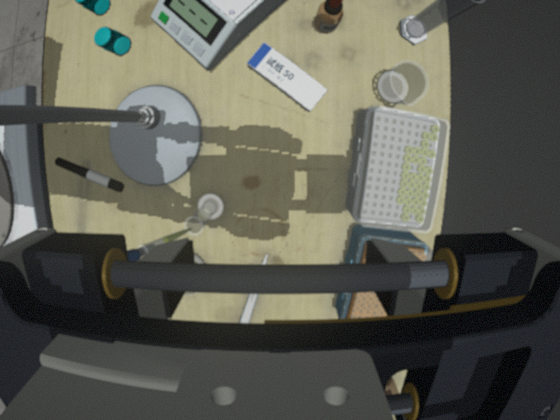

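The move was refused because it was missing keys, so nothing moved: the picture is the same view as before, with the stand's foot at (155,135) and its rod running off to the left.

Request:
send_rows:
  rows:
    - {"x": 0,"y": 0,"z": -0.2,"ax": 0.15,"ay": 0,"az": 0,"jaw": 1}
    - {"x": 0,"y": 0,"z": -0.4,"ax": 0.3,"ay": 0,"az": 0,"jaw": 1}
    - {"x": 0,"y": 0,"z": -0.6,"ax": 0.45,"ay": 0,"az": 0,"jaw": 1}
    - {"x": 0,"y": 0,"z": -0.75,"ax": 0.6,"ay": 0,"az": 0,"jaw": 1}
    - {"x": 0,"y": 0,"z": -0.75,"ax": 0.6,"ay": 0,"az": 0,"jaw": 1}
    - {"x": 0,"y": 0,"z": -0.75,"ax": 0.6,"ay": 0,"az": 0,"jaw": 1}
    - {"x": 0,"y": 0,"z": -0.75,"ax": 0.6,"ay": 0,"az": 0,"jaw": 1}
    - {"x": 0,"y": 0,"z": -0.75,"ax": 0.6,"ay": 0,"az": 0,"jaw": 1}
    - {"x": 0,"y": 0,"z": -0.75,"ax": 0.6,"ay": 0,"az": 0,"jaw": 1}
    - {"x": 0,"y": 0,"z": -0.75,"ax": 0.6,"ay": 0,"az": 0,"jaw": 1}

```text
time: 1.45
tool_pos: [524.8, 0.0, 377.0]
tcp_rot: [-2.514, 0.0, 1.571]
contact_force: [-1.0, -0.2, 0.5]
grip_width: 92.1
finger_force: 0.0
```

```bash
python3 - <<'E'
from h import *
o,w,d=cap('wrist');A=pts('wrist',o,d)
print({k:np.round(o[k],3) for k in('time','joint_positions','tool_pos','tcp_rot')})
m=(np.hypot(A[...,0]-372,A[...,1]-86)<50)&(d>0); z=A[...,2][m]
for lo in range(0,800,50):
    k=(z>=lo)&(z<lo+50)
    if k.sum(): print(lo,k.sum(),np.median(A[m][k],0).round(), A[m][k].min(0).round(),A[m][k].max(0).round())
sv('w2',w)
E
```

```text
{'time': np.float64(1.45), 'joint_positions': array([-0.107,  0.699,  0.686, -0.091,  2.379, -0.153]), 'tool_pos': array([5.24824e+02, 3.20000e-02, 3.77008e+02]), 'tcp_rot': array([-2.514,  0.   ,  1.571])}
0 2095 [380.  79.  14.] [322.  37.   0.] [422. 133.  50.]
50 127 [375.  84.  76.] [371.  79.  50.] [378.  91. 100.]
100 159 [375.  84. 126.] [371.  79. 100.] [377.  90. 150.]
150 222 [375.  84. 177.] [371.  79. 150.] [377.  90. 200.]
200 300 [375.  84. 227.] [370.  79. 200.] [378.  91. 250.]
250 413 [375.  84. 278.] [370.  78. 250.] [378.  91. 300.]
300 499 [376.  82. 325.] [369.  37. 300.] [406. 101. 350.]
350 2909 [378.  79. 367.] [357.  36. 350.] [409. 101. 400.]
400 345 [376.  84. 409.] [367.  77. 400.] [379.  92. 416.]
```

View pics/w2.png

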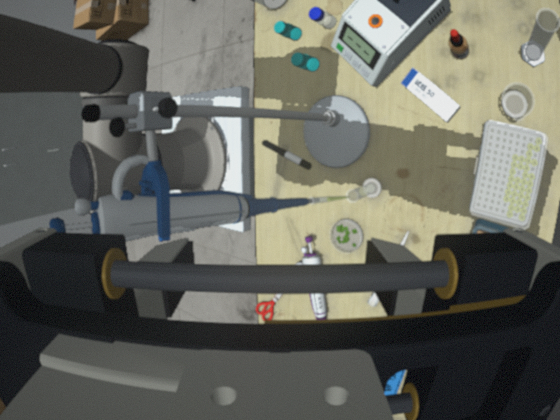

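The picture shows the stand's rod from its foot (335,130) up to a clamp (150,108) holding a pipette (160,210), with a dark arm link at (70,70). The vial's blue cap is at (320,17), the ring at (376,20), the carton at (430,95) and the dropper at (457,43).

```bash
python3 - <<'E'
from h import *
o,w,d=cap('wrist');A=pts('wrist',o,d)
for n,uv in dict(link1=(40,70),link2=(90,65),linkend=(125,65),cyl=(110,115),base=(85,170),wht=(195,150),clampend=(150,112),knob=(90,113),pipTop=(85,210),pip2=(140,210),hook=(160,190),pip3=(230,205),piptip=(340,195),cart=(240,150),ring=(376,20),cap=(320,17)).items(): print(n,A[uv[1],uv[0]].round())
E
```

```text
link1 [232. 148. 419.]
link2 [163. 170. 329.]
linkend [ 88. 190. 232.]
cyl [376.  82. 393.]
base [ 46.  10. 299.]
wht [64. 23. 52.]
clampend [384.  83. 360.]
knob [377.  84. 411.]
pipTop [618.  65. 504.]
pip2 [383.   3. 375.]
hook [400.  20. 364.]
pip3 [404.  -6. 290.]
piptip [382. -47.  -0.]
cart [149.  21.  -1.]
ring [462. 233.  51.]
cap [368. 251.  49.]
```

```bash
cat >> h.py <<'E'
DOWN=lambda yaw: Ro.from_euler('xyz',[np.pi,0,yaw])
def rows(p0,r0,targets):
    """targets: list of (xyz, Rotation); prints rows relative to pose p0,r0"""
    for p,r in targets:
        s=r0.inv().apply(np.array(p,float)-p0)/200; a=np.degrees((r0.inv()*r).as_rotvec())/60
        print(' '.join('%s %.3f'%kv for kv in zip(('x','y','z','ax','ay','az'),np.r_[s,a])))
E
python3 - <<'E'
from h import *
r0=Ro.from_euler('xyz',[-2.514,0,np.pi/2]); p0=[525,0,377]
D=DOWN(np.pi/2)
rows(p0,r0,[((525,60,377),r0),((525,120,377),Ro.from_euler('xyz',[-2.8,0,np.pi/2])),((500,170,377),D),((460,195,377),D)])
E
```

```text
x 0.300 y -0.000 z 0.000 ax 0.000 ay 0.000 az 0.000
x 0.600 y -0.000 z 0.000 ax -0.273 ay 0.000 az 0.000
x 0.850 y -0.101 z 0.073 ax -0.599 ay -0.000 az 0.000
x 0.975 y -0.263 z 0.191 ax -0.599 ay -0.000 az 0.000
```

Request:
send_rows:
  rows:
    - {"x": 0.15,"y": 0,"z": 0,"ax": 0,"ay": 0,"az": 0,"jaw": 1}
    - {"x": 0.35,"y": 0,"z": 0,"ax": -0.1,"ay": 0,"az": 0,"jaw": 1}
    - {"x": 0.6,"y": 0,"z": 0,"ax": -0.27,"ay": 0,"az": 0,"jaw": 1}
    - {"x": 0.85,"y": -0.1,"z": 0.073,"ax": -0.45,"ay": 0,"az": 0,"jaw": 1}
    - {"x": 0.975,"y": -0.263,"z": 0.19,"ax": -0.6,"ay": 0,"az": 0,"jaw": 1}
    - {"x": 0.975,"y": -0.263,"z": 0.19,"ax": -0.6,"ay": 0,"az": 0,"jaw": 1}
    - {"x": 0.975,"y": -0.263,"z": 0.19,"ax": -0.6,"ay": 0,"az": 0,"jaw": 1}
    - {"x": 0.975,"y": -0.263,"z": 0.19,"ax": -0.6,"ay": 0,"az": 0,"jaw": 1}
    - {"x": 0.975,"y": -0.263,"z": 0.19,"ax": -0.6,"ay": 0,"az": 0,"jaw": 1}
    - {"x": 0.975,"y": -0.263,"z": 0.19,"ax": -0.6,"ay": 0,"az": 0,"jaw": 1}

```text
time: 2.8
tool_pos: [461.0, 194.6, 376.3]
tcp_rot: [-3.141, 0.0, 1.57]
contact_force: [0.3, 0.4, 0.2]
grip_width: 91.9
finger_force: 0.0
```

```bash
python3 - <<'E'
from h import *
o,w,d=cap('wrist');A=pts('wrist',o,d);np.save('w3.npy',A);np.save('w3i.npy',w)
print({k:np.round(o[k],3) for k in('time','joint_positions','tool_pos','tcp_rot')})
sv('w3',w)
E
```

```text
{'time': np.float64(2.8), 'joint_positions': array([ 0.246,  0.225,  1.281, -0.   ,  1.636,  0.247]), 'tool_pos': array([461.027, 194.643, 376.293]), 'tcp_rot': array([-3.141,  0.   ,  1.57 ])}
```

View pics/w3.png

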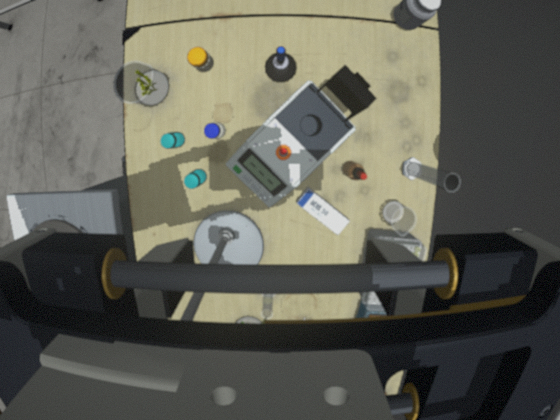

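The view shows the blue vial cap at (212,130), the turquoise look-alikes at (173,140) and (195,178), the ring at (284,153), the well at (311,124), the cover at (350,90), the stylus at (281,52), the yellow bottle at (199,57), the dropper at (357,171) and the carton at (323,212).

```bash
cat >> h.py <<'E'
def wray(o,u,v):
    F,m=f('wrist'); x=(u-m['cx'])/F; y=(v-m['cy'])/F; r=np.hypot(x,y)+1e-9
    dd=np.array([x/r*np.sin(r),y/r*np.sin(r),np.cos(r)]); T=np.array(m['T_tool_cam']); R=Ro.from_euler('xyz',o['tcp_rot']).as_matrix()
    return np.array(o['tool_pos'])+R@T[:3,3], R@T[:3,:3]@dd
def wz(o,u,v,z):
    c,d=wray(o,u,v); return (c+d*(z-c[2])/d[2])[:2]
def blob(I,lo,hi,box):
    hsv=cv2.cvtColor(I,cv2.COLOR_RGB2HSV); m=cv2.inRange(hsv,np.array(lo),np.array(hi)); k=np.zeros_like(m);x0,y0,x1,y1=box;k[y0:y1,x0:x1]=255
    return (m&k)>0
E
python3 - <<'E'
from h import *
A=np.load('w3.npy');I=np.load('w3i.npy'); o=bot.get_obs()
def rep(n,m,z):
    v,u=np.nonzero(m); p=A[m]; c,rad=cv2.minEnclosingCircle(np.c_[u,v].astype(np.float32))
    print(n,m.sum(),'depthmed',np.median(p,0).round(1),'cent',wz(o,u.mean(),v.mean(),z).round(1),'circ',wz(o,*c,z).round(1),'px',np.round(c,1),round(rad,1))
rep('cap',blob(I,(108,120,40),(130,255,255),(198,118,228,142)),54)
rep('ring',blob(I,(0,130,100),(20,255,255),(270,140,300,165)),68.5)
rep('styl',blob(I,(100,100,40),(130,255,255),(270,40,295,62)),122)
rep('yel',blob(I,(10,130,100),(30,255,255),(185,45,213,65)),59)
dk=blob(I,(0,0,0),(180,255,45),(298,112,326,136)); 
n,l,s,c=cv2.connectedComponentsWithStats(dk.astype(np.uint8)); j=1+s[1:,4].argmax(); rep('well',l==j,66)
k=np.zeros(A.shape[:2],bool);k[75:200,225:360]=1
m=k&(abs(A[...,2]-np.median(A[120:130,295:300,2]))<3); p=A[m]; r=cv2.minAreaRect(p[:,:2].astype(np.float32)); print('deck',r,cv2.boxPoints(r).round(1).tolist(),np.median(p,0).round(1))
for n,uv in dict(bench=(240,50),drop=(357,171),dropbulb=(365,176),cart1=(308,200),cart2=(340,225),cover=(350,85),tab=(365,85),covL=(335,85)).items(): print(n,A[uv[1],uv[0]].round(1))
# cover cloud
m=k*0>0; k2=np.zeros(A.shape[:2],bool);k2[60:125,320:380]=1; m=k2&(A[...,2]>75); p=A[m]; print('cover',p.min(0).round(),p.max(0).round(),p.mean(0).round())
np.save('cov.npy',p)
E
```

```text
cap 163 depthmed [360.6 259.5  53.8] cent [360.1 259.3] circ [360.2 259.2] px [211.6 130.4] 7.2
ring 118 depthmed [466.2 226.5  67.2] cent [465.9 227.3] circ [465.8 226.6] px [283. 152.] 7.0
styl 45 depthmed [462.9 361.5 121.3] cent [462.2 361.5] circ [462.1 361.2] px [280.5  50.2] 3.7
yel 285 depthmed [339.2 373.4  58. ] cent [339.  373.2] circ [338.9 372.9] px [196.7  56. ] 9.8
well 3 depthmed [518.3 275.4  32.4] cent [514.3 274.4] circ [514.3 274.4] px [317. 119.] 1.0
deck ((513.50634765625, 234.18157958984375), (151.48069763183594, 157.14529418945312), 44.388702392578125) [[404.3999938964844, 237.3000030517578], [514.2999877929688, 125.0999984741211], [622.5999755859375, 231.0], [512.7000122070312, 343.29998779296875]] [487.3 247.5  65.3]
bench [396.5 393.2  -1. ]
drop [574.2 200.2  69.9]
dropbulb [580.2 196.5  94. ]
cart1 [507.  145.6  20.7]
cart2 [561.4 103.6  22.5]
cover [549.4 317.4 125.9]
tab [569.8 319.1 122.6]
covL [537.8 322.8  80.5]
cover [461. 260.  75.] [586. 345. 534.] [554. 313. 116.]
```

```bash
python3 - <<'E'
from h import *
o=bot.get_obs();p0=np.array(o['tool_pos']);r0=Ro.from_euler('xyz',o['tcp_rot'])
D=DOWN(np.radians(105))
rows(p0,r0,[((360,259.5,140),D)])
A=np.load('w3.npy');I=np.load('w3i.npy')
# deck white+rear block: clean component
k=np.zeros(A.shape[:2],np.uint8);k[75:200,225:360]=(abs(A[75:200,225:360,2]-65.3)<2.5)
k=cv2.morphologyEx(k,cv2.MORPH_OPEN,np.ones((5,5)))
n,l,s,c=cv2.connectedComponentsWithStats(k);j=1+s[1:,4].argmax();p=A[l==j];r=cv2.minAreaRect(p[:,:2].astype(np.float32));print('deck',s[j,4],r,cv2.boxPoints(r).round(1).tolist())
# pits: points below the deck in the well area
g=np.zeros_like(k);g[110:140,295:328]=1
m=(g>0)&(A[...,2]<58)&(A[...,2]>15); v,u=np.nonzero(m); print('wellpts',m.sum(),A[m].mean(0).round(1),wz(o,u.mean(),v.mean(),66).round(1))
hsv=cv2.cvtColor(I,cv2.COLOR_RGB2HSV)[...,2]; print(hsv[112:138:2,296:328:2])
E
```

```text
x 0.324 y -0.503 z 1.182 ax -0.001 ay 0.000 az -0.251
deck 5082 ((487.97747802734375, 248.2652130126953), (125.87532043457031, 101.12345886230469), 44.34247589111328) [[407.6000061035156, 240.39999389648438], [478.29998779296875, 168.10000610351562], [568.2999877929688, 256.1000061035156], [497.6000061035156, 328.3999938964844]]
wellpts 335 [508.4 266.2  28.5] [504.7 265.8]
[[ 97  98 101  97  94  99  96  96  96  96 101  97  94  94  92  97]
 [ 99  99 101 102  96  90  74  69  70  83  90  96  94  95  92  92]
 [102  94 100  96  88  84  78  76  61  52  63  82  95  94  93  95]
 [ 98  99 100  87  92  96  97 101  93  68  46  50  82  92  98  98]
 [ 99  97  89  91  98  92 103  96  97  92  61  46  64  91  89  89]
 [ 96  99  85  95 101  95  96 101  97  98  76  47  47  83  93  96]
 [ 99  98  90  98  97 100  95  96  95  94  87  51  46  73  96  93]
 [ 98  98  88  97  98  95  97  97  96  95  87  57  48  79  96  97]
 [ 98  99  90  93 100  95  98 100 100  95  83  54  49  82  95  95]
 [ 96  94  92  90  96 100  95  95  92  98  71  48  62  93  95  92]
 [ 95  95  96  92  90  99  98  96  95  74  53  57  85  95  93  92]
 [ 96  98  97  96  89  91  94  91  68  59  65  87  96  92  99  99]
 [ 91  95  95  99  94  97  90  81  83  88  94  96  93  94  94  95]]
```

Request:
send_rows:
  rows:
    - {"x": 0.08,"y": -0.12,"z": 0.2,"ax": 0,"ay": 0,"az": -0.1,"jaw": 0}
    - {"x": 0.16,"y": -0.25,"z": 0.4,"ax": 0,"ay": 0,"az": -0.2,"jaw": 0}
    - {"x": 0.24,"y": -0.38,"z": 0.6,"ax": 0,"ay": 0,"az": -0.25,"jaw": 0}
    - {"x": 0.324,"y": -0.503,"z": 0.8,"ax": 0,"ay": 0,"az": -0.25,"jaw": 0}
    - {"x": 0.324,"y": -0.503,"z": 1.0,"ax": 0,"ay": 0,"az": -0.25,"jaw": 0}
    - {"x": 0.324,"y": -0.503,"z": 1.0,"ax": 0,"ay": 0,"az": -0.25,"jaw": 0}
    - {"x": 0.324,"y": -0.503,"z": 1.0,"ax": 0,"ay": 0,"az": -0.25,"jaw": 0}
    - {"x": 0.324,"y": -0.503,"z": 1.0,"ax": 0,"ay": 0,"az": -0.25,"jaw": 0}
    - {"x": 0.324,"y": -0.503,"z": 1.0,"ax": 0,"ay": 0,"az": -0.25,"jaw": 0}
    - {"x": 0.324,"y": -0.503,"z": 1.0,"ax": 0,"ay": 0,"az": -0.25,"jaw": 0}

```text
time: 4.1
tool_pos: [359.9, 259.9, 177.4]
tcp_rot: [3.14, -0.0, 1.832]
contact_force: [-0.6, -0.0, -1.0]
grip_width: 45.8
finger_force: 0.0
```

```bash
python3 - <<'E'
from h import *
o,I,d=cap('wrist');A=pts('wrist',o,d)
print({k:np.round(o[k],3) for k in('time','joint_positions','tool_pos','tcp_rot','grip_width')})
def rep(n,m,z):
    if m.sum()<5: print(n,'none');return
    v,u=np.nonzero(m); c,rad=cv2.minEnclosingCircle(np.c_[u,v].astype(np.float32))
    print(n,m.sum(),'depthmed',np.median(A[m],0).round(1),'cent',wz(o,u.mean(),v.mean(),z).round(1),'circ',wz(o,*c,z).round(1),np.round(c,1),round(rad,1))
rep('cap',blob(I,(108,120,40),(130,255,255),(220,130,340,300)),54)
rep('ring',blob(I,(0,130,100),(20,255,255),(330,40,560,270)),68.5)
rep('styl',blob(I,(108,120,40),(130,255,255),(330,0,560,129)),122)
sv('w4',I)
p0=np.array(o['tool_pos']);r0=Ro.from_euler('xyz',o['tcp_rot'])
rows(p0,r0,[((360,259.5,44.5),DOWN(np.radians(105)))])
E
```

```text
{'time': np.float64(4.1), 'joint_positions': array([ 0.452,  0.245,  1.811, -0.   ,  1.084,  0.191]), 'tool_pos': array([359.856, 259.854, 177.428]), 'tcp_rot': array([ 3.14 , -0.   ,  1.832]), 'grip_width': np.float64(45.753)}
cap 493 depthmed [358.9 260.3  53.8] cent [359.  260.3] circ [359.1 260.3] [278.7 202.4] 12.6
ring none
styl 124 depthmed [458.6 363.7 120.6] cent [456.8 362.6] circ [451.9 360.3] [442.5 124.5] 15.9
x -0.002 y -0.001 z 0.665 ax 0.001 ay -0.000 az -0.000
```

View pics/w4.png

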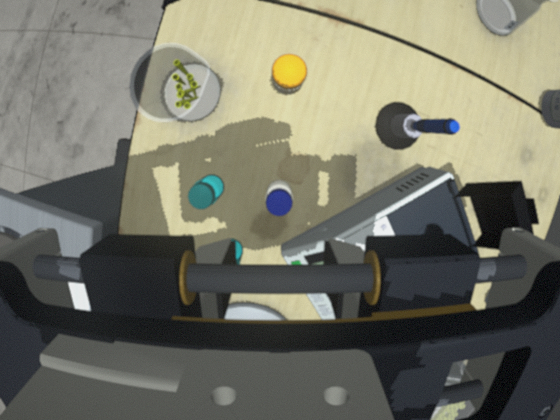

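The blue cap is at (279,199), centred under the gripper, and the fingers are clear of the turquoise caps at (205,192).

Request:
send_rows:
  rows:
    - {"x": -0.002,"y": -0.003,"z": 0.25,"ax": 0,"ay": 0,"az": 0,"jaw": 0}
    - {"x": -0.002,"y": -0.003,"z": 0.5,"ax": 0,"ay": 0,"az": 0,"jaw": 0}
    - {"x": -0.002,"y": -0.003,"z": 0.665,"ax": 0,"ay": 0,"az": 0,"jaw": 0}
    - {"x": -0.002,"y": -0.003,"z": 0.665,"ax": 0,"ay": 0,"az": 0,"jaw": 0}
    - {"x": -0.002,"y": -0.003,"z": 0.665,"ax": 0,"ay": 0,"az": 0,"jaw": -1}
    - {"x": -0.002,"y": -0.003,"z": 0.665,"ax": 0,"ay": 0,"az": 0,"jaw": -1}
    - {"x": -0.002,"y": -0.003,"z": 0.665,"ax": 0,"ay": 0,"az": 0,"jaw": -1}
    - {"x": -0.002,"y": -0.003,"z": 0.665,"ax": 0,"ay": 0,"az": 0,"jaw": -1}
    - {"x": -0.002,"y": -0.003,"z": 0.665,"ax": 0,"ay": 0,"az": 0,"jaw": -1}
    - {"x": -0.002,"y": -0.003,"z": 0.665,"ax": 0,"ay": 0,"az": 0,"jaw": -1}

```text
time: 5.4
tool_pos: [359.8, 259.7, 45.0]
tcp_rot: [3.139, -0.0, 1.833]
contact_force: [-0.9, 0.5, 7.1]
grip_width: 22.8
finger_force: 30.0
```

```bash
python3 - <<'E'
from h import *
o=bot.get_obs();p0=np.array(o['tool_pos']);r0=Ro.from_euler('xyz',o['tcp_rot']);print(p0,o['grip_width'],o['finger_force'])
D=DOWN(np.radians(105)); E_=DOWN(np.radians(45))
rows(p0,r0,[((359.5,260,165),D),((440,200,165),E_),((471,232,165),E_),((504.9,266,165),E_)])
E
```

```text
[359.84763762 259.695838    45.04801066] 22.816981044841555 30.012420415878296
x 0.002 y 0.000 z -0.600 ax 0.002 ay -0.000 az -0.000
x -0.392 y 0.311 z -0.599 ax 0.002 ay -0.002 az 1.000
x -0.277 y 0.503 z -0.599 ax 0.002 ay -0.002 az 1.000
x -0.157 y 0.710 z -0.598 ax 0.002 ay -0.002 az 1.000
```

Request:
send_rows:
  rows:
    - {"x": 0,"y": 0,"z": -0.25,"ax": 0,"ay": 0,"az": 0,"jaw": -1}
    - {"x": 0,"y": 0,"z": -0.5,"ax": 0,"ay": 0,"az": 0.1,"jaw": -1}
    - {"x": -0.05,"y": 0.1,"z": -0.6,"ax": 0,"ay": 0,"az": 0.25,"jaw": -1}
    - {"x": -0.1,"y": 0.2,"z": -0.6,"ax": 0,"ay": 0,"az": 0.4,"jaw": -1}
    - {"x": -0.18,"y": 0.33,"z": -0.6,"ax": 0,"ay": 0,"az": 0.57,"jaw": -1}
    - {"x": -0.24,"y": 0.43,"z": -0.6,"ax": 0,"ay": 0,"az": 0.74,"jaw": -1}
    - {"x": -0.277,"y": 0.503,"z": -0.6,"ax": 0,"ay": 0,"az": 0.9,"jaw": -1}
    - {"x": -0.277,"y": 0.503,"z": -0.6,"ax": 0,"ay": 0,"az": 1.0,"jaw": -1}
    - {"x": -0.277,"y": 0.503,"z": -0.6,"ax": 0,"ay": 0,"az": 1.0,"jaw": -1}
    - {"x": -0.277,"y": 0.503,"z": -0.6,"ax": 0,"ay": 0,"az": 1.0,"jaw": -1}

```text
time: 6.65
tool_pos: [470.3, 231.8, 164.1]
tcp_rot: [3.142, -0.0, 0.788]
contact_force: [-0.4, -0.4, 0.2]
grip_width: 23.0
finger_force: 30.0
```

```bash
python3 - <<'E'
from h import *
o,I,d=cap('wrist');A=pts('wrist',o,d);np.save('w5.npy',A);np.save('w5i.npy',I)
print({k:np.round(o[k],3) for k in('time','joint_positions','tool_pos','tcp_rot','grip_width','contact_force')})
sv('w5',I)
E
```

```text
{'time': np.float64(6.65), 'joint_positions': array([ 0.312,  0.4  ,  1.621, -0.   ,  1.121,  1.095]), 'tool_pos': array([470.329, 231.844, 164.057]), 'tcp_rot': array([ 3.142, -0.   ,  0.788]), 'grip_width': np.float64(22.959), 'contact_force': array([-0.448, -0.445,  0.154])}
```

View pics/w5.png

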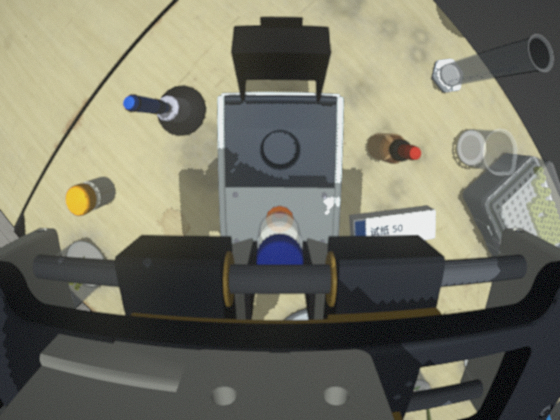

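The vial hangs upright in the grip at (280,240), with the well at (280,149), the ring partly hidden at (280,213), the open cover at (281,55), and the stylus from its top (131,103) to its sleeve (175,104).

```bash
python3 - <<'E'
from h import *
A=np.load('w5.npy');I=np.load('w5i.npy');o=bot.get_obs()
g=cv2.cvtColor(I,cv2.COLOR_RGB2GRAY)
c=cv2.HoughCircles(cv2.resize(g[120:180,250:312],None,fx=4,fy=4,interpolation=cv2.INTER_CUBIC),cv2.HOUGH_GRADIENT,1,50,param1=60,param2=15,minRadius=55,maxRadius=95)
for q in c[0][:3]:
    u,v=q[:2]/4+[250,120]; print('hough',u,v,q[2]/4,wz(o,u,v,66).round(1))
m=np.zeros(g.shape,bool);m[120:180,250:312]=1; m&=(A[...,2]<60)&(A[...,2]>10); v,u=np.nonzero(m); print('pit',m.sum(),wz(o,u.mean(),v.mean(),66).round(1),u.min(),u.max(),v.min(),v.max())
# deck edges in rows
r=blob(I,(0,130,100),(20,255,255),(262,200,300,222)); v,u=np.nonzero(r); print('ring u',u.min(),u.max(),v.min(),'top', wz(o,(u.min()+u.max())/2,v.min(),68.5).round(1))
for uv in((219,94),(343,94),(223,233),(338,233),(222,180),(341,180)): print('edge',uv,wz(o,*uv,66).round(1),A[uv[1],uv[0]].round(0))
s=blob(I,(105,120,40),(130,255,255),(115,90,180,115)); v,u=np.nonzero(s); p=A[s]; p=p[p[:,2]<130]
for lo in range(50,125,10):
    k=(p[:,2]>=lo)&(p[:,2]<lo+10)
    if k.sum(): print('styl',lo,k.sum(),p[k].mean(0).round(1))
for uv in((281,15),(281,25),(281,40),(281,60),(281,80),(281,95),(240,60),(320,60)): print('cov',uv,A[uv[1],uv[0]].round(1))
b=blob(I,(108,120,40),(130,255,255),(250,232,310,265)); print('cap',np.median(A[b],0).round(1))
p0=np.array(o['tool_pos']);r0=Ro.from_euler('xyz',o['tcp_rot'])
E
```

```text
hough 279.375 147.875 16.15 [506.5 267.2]
pit 1129 [506.  266.3] 258 301 128 170
ring u 268 291 207 top [473.4 233.9]
edge (219, 94) [503.7 331.3] [500. 345.  -1.]
edge (343, 94) [572.5 263. ] [587. 259.  -1.]
edge (223, 233) [423.8 250.9] [423. 251.  64.]
edge (338, 233) [491.8 183.1] [492. 183.  65.]
edge (222, 180) [456.  281.8] [456. 282.  66.]
edge (341, 180) [523.7 214.4] [524. 214.  64.]
styl 110 14 [464.8 360.9 119.2]
styl 120 126 [462.9 361.8 121.4]
cov (281, 15) [601.4 360.3  -1.8]
cov (281, 25) [564.3 324.  121.3]
cov (281, 40) [556.8 316.5 123.1]
cov (281, 60) [553.2 312.6  87.4]
cov (281, 80) [552.6 311.3  -1.8]
cov (281, 95) [536.4 295.6  69.5]
cov (240, 60) [531.9 330.2 101.9]
cov (320, 60) [571.7 293.   94.2]
cap [475.5 236.4 172.5]
```

Request:
send_rows:
  rows:
    - {"x": 0.12,"y": 0.002,"z": 0,"ax": 0,"ay": 0,"az": 0.005,"jaw": -1}
    - {"x": 0.245,"y": 0.004,"z": 0,"ax": 0,"ay": 0,"az": 0.005,"jaw": -1}
    - {"x": 0.245,"y": 0.004,"z": 0.1,"ax": 0,"ay": 0,"az": 0.005,"jaw": -1}
    - {"x": 0.245,"y": 0.004,"z": 0.2,"ax": 0,"ay": 0,"az": 0.005,"jaw": -1}
    - {"x": 0.245,"y": 0.004,"z": 0.24,"ax": 0,"ay": 0,"az": 0.005,"jaw": -1}
    - {"x": 0.245,"y": 0.004,"z": 0.25,"ax": 0,"ay": 0,"az": 0.005,"jaw": -1}
    - {"x": 0.245,"y": 0.004,"z": 0.26,"ax": 0,"ay": 0,"az": 0.005,"jaw": -1}
    - {"x": 0.245,"y": 0.004,"z": 0.27,"ax": 0,"ay": 0,"az": 0.005,"jaw": -1}
    - {"x": 0.245,"y": 0.004,"z": 0.28,"ax": 0,"ay": 0,"az": 0.005,"jaw": -1}
    - {"x": 0.245,"y": 0.004,"z": 0.28,"ax": 0,"ay": 0,"az": 0.005,"jaw": -1}

```text
time: 7.95
tool_pos: [505.8, 265.8, 107.9]
tcp_rot: [3.142, 0.0, 0.78]
contact_force: [-0.1, 0.1, -0.5]
grip_width: 23.3
finger_force: 30.0
```

Request:
send_rows:
  rows:
    - {"x": 0,"y": 0,"z": 0.02,"ax": 0,"ay": 0,"az": 0,"jaw": -1}
    - {"x": 0,"y": 0,"z": 0.04,"ax": 0,"ay": 0,"az": 0,"jaw": -1}
    - {"x": 0,"y": 0,"z": 0.06,"ax": 0,"ay": 0,"az": 0,"jaw": -1}
    - {"x": 0,"y": 0,"z": 0.08,"ax": 0,"ay": 0,"az": 0,"jaw": -1}
    - {"x": 0,"y": 0,"z": 0.1,"ax": 0,"ay": 0,"az": 0,"jaw": -1}
    - {"x": 0,"y": 0,"z": 0.12,"ax": 0,"ay": 0,"az": 0,"jaw": -1}
    - {"x": 0,"y": 0,"z": 0.14,"ax": 0,"ay": 0,"az": 0,"jaw": -1}
    - {"x": 0,"y": 0,"z": 0.16,"ax": 0,"ay": 0,"az": 0,"jaw": -1}
    - {"x": 0,"y": 0,"z": 0.172,"ax": 0,"ay": 0,"az": 0,"jaw": -1}
    - {"x": 0,"y": 0,"z": 0.172,"ax": 0,"ay": 0,"az": 0,"jaw": -1}

```text
time: 9.2
tool_pos: [505.7, 265.8, 73.3]
tcp_rot: [-3.141, 0.0, 0.78]
contact_force: [0.7, 0.2, -0.2]
grip_width: 23.2
finger_force: 30.0
```

Request:
send_rows:
  rows:
    - {"x": 0,"y": 0,"z": 0,"ax": 0,"ay": 0,"az": 0,"jaw": -0.25}
    - {"x": 0,"y": 0,"z": 0,"ax": 0,"ay": 0,"az": 0,"jaw": -0.25}
    - {"x": 0,"y": 0,"z": 0,"ax": 0,"ay": 0,"az": 0,"jaw": -0.25}
    - {"x": 0,"y": 0,"z": -0.08,"ax": 0,"ay": 0,"az": 0,"jaw": -0.25}
    - {"x": 0,"y": 0,"z": -0.2,"ax": 0,"ay": 0,"az": 0,"jaw": -0.25}
    - {"x": 0,"y": 0,"z": -0.4,"ax": 0,"ay": 0,"az": 0,"jaw": -1}
    - {"x": 0,"y": 0,"z": -0.5,"ax": 0,"ay": 0,"az": 0,"jaw": -1}
    - {"x": -0.15,"y": 0,"z": -0.5,"ax": 0,"ay": 0,"az": 0,"jaw": -1}
    - {"x": -0.25,"y": 0,"z": -0.5,"ax": 0,"ay": 0,"az": 0,"jaw": -1}
    - {"x": -0.25,"y": 0,"z": -0.5,"ax": 0,"ay": 0,"az": 0,"jaw": -1}

```text
time: 10.45
tool_pos: [469.9, 230.3, 174.9]
tcp_rot: [3.141, -0.001, 0.779]
contact_force: [0.2, -0.2, 0.5]
grip_width: 0.5
finger_force: 0.0
```

```bash
python3 - <<'E'
from h import *
o,I,d=cap('wrist');A=pts('wrist',o,d)
print({k:np.round(o[k],3) for k in('time','tool_pos','tcp_rot','grip_width','contact_force')})
b=blob(I,(108,120,40),(130,255,255),(230,100,330,260)); v,u=np.nonzero(b); c,r=cv2.minEnclosingCircle(np.c_[u,v].astype(np.float32)); print('cap',b.sum(),c,r,np.median(A[b],0).round(1),A[b].std(0).round(1),wz(o,*c,80).round(1))
sv('w6',I)
p0=np.array(o['tool_pos']);r0=Ro.from_euler('xyz',o['tcp_rot'])
ex=np.array([.708,.706]);h=np.array([534.2,294.7])
for X,z in((62,172),(62,106)): rows(p0,r0,[(np.r_[h+X*ex,z],DOWN(np.radians(44.8)))])
E
```

```text
{'time': np.float64(10.45), 'tool_pos': array([469.908, 230.304, 174.888]), 'tcp_rot': array([ 3.141e+00, -1.000e-03,  7.790e-01]), 'grip_width': np.float64(0.505), 'contact_force': array([ 0.152, -0.231,  0.51 ])}
cap 735 (278.2770690917969, 148.09872436523438) 15.450366020202637 [506.2 266.2  79.6] [ 6.1  6.  21.4] [505.8 266. ]
x 0.765 y -0.004 z 0.015 ax 0.001 ay -0.001 az -0.002
x 0.765 y -0.005 z 0.345 ax 0.001 ay -0.001 az -0.002
```

View pics/w6.png

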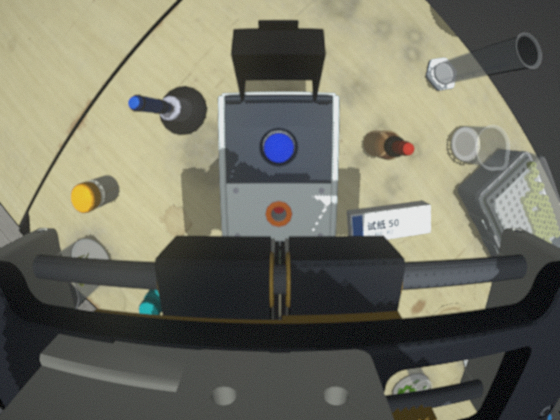

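The vial is seated at (279,147) with its cap top 80 mm above the bench. The ring at (279,213) and the stylus at (136,103) are clear. Next I take the closed fingers behind the cover.

Request:
send_rows:
  rows:
    - {"x": 0.2,"y": 0,"z": 0,"ax": 0,"ay": 0,"az": 0,"jaw": -1}
    - {"x": 0.4,"y": -0.002,"z": 0,"ax": 0,"ay": 0,"az": 0,"jaw": -1}
    - {"x": 0.6,"y": -0.004,"z": 0,"ax": 0,"ay": 0,"az": 0,"jaw": -1}
    - {"x": 0.765,"y": -0.004,"z": 0,"ax": 0,"ay": 0,"az": 0,"jaw": -1}
    - {"x": 0.765,"y": -0.004,"z": 0.05,"ax": 0,"ay": 0,"az": 0,"jaw": -1}
    - {"x": 0.765,"y": -0.004,"z": 0.2,"ax": 0,"ay": 0,"az": 0,"jaw": -1}
    - {"x": 0.765,"y": -0.004,"z": 0.345,"ax": 0,"ay": 0,"az": 0,"jaw": -1}
    - {"x": 0.765,"y": -0.004,"z": 0.345,"ax": 0,"ay": 0,"az": 0,"jaw": -1}
    - {"x": 0.765,"y": -0.004,"z": 0.345,"ax": 0,"ay": 0,"az": 0,"jaw": -1}
    - {"x": 0.765,"y": -0.004,"z": 0.345,"ax": 0,"ay": 0,"az": 0,"jaw": -1}

```text
time: 11.75
tool_pos: [579.2, 339.2, 106.3]
tcp_rot: [3.14, -0.003, 0.78]
contact_force: [0.6, -0.3, -0.1]
grip_width: 0.3
finger_force: 0.0
```

```bash
python3 - <<'E'
from h import *
o=bot.get_obs();print({k:np.round(o[k],3) for k in('time','tool_pos','tcp_rot','contact_force')})
p0=np.array(o['tool_pos']);r0=Ro.from_euler('xyz',o['tcp_rot'])
ex=np.array([.708,.706]);h=np.array([534.2,294.7]); D=DOWN(np.radians(44.8))
for ph in(1.9,1.7,1.5,1.3,1.1,.9,.7,.5,.3,.1,0):
    s=45; X=20*np.sin(ph)-s*np.cos(ph)+10; z=70+20*np.cos(ph)+s*np.sin(ph); print(ph,round(X,1),round(z,1),end=' | '); rows(p0,r0,[(np.r_[h+X*ex,z],D)])
E
```

```text
{'time': np.float64(11.75), 'tool_pos': array([579.218, 339.196, 106.333]), 'tcp_rot': array([ 3.14e+00, -3.00e-03,  7.80e-01]), 'contact_force': array([ 0.579, -0.311, -0.082])}
1.9 43.5 106.1 | x -0.099 y -0.001 z 0.001 ax 0.001 ay -0.003 az -0.002
1.7 35.6 112.0 | x -0.138 y -0.001 z -0.029 ax 0.001 ay -0.003 az -0.002
1.5 26.8 116.3 | x -0.183 y -0.001 z -0.050 ax 0.001 ay -0.003 az -0.002
1.3 17.2 118.7 | x -0.230 y -0.000 z -0.063 ax 0.001 ay -0.003 az -0.002
1.1 7.4 119.2 | x -0.279 y -0.000 z -0.065 ax 0.001 ay -0.003 az -0.002
0.9 -2.3 117.7 | x -0.328 y -0.000 z -0.058 ax 0.001 ay -0.003 az -0.002
0.7 -11.5 114.3 | x -0.374 y 0.000 z -0.041 ax 0.001 ay -0.003 az -0.002
0.5 -19.9 109.1 | x -0.416 y 0.000 z -0.015 ax 0.001 ay -0.003 az -0.002
0.3 -27.1 102.4 | x -0.452 y 0.000 z 0.018 ax 0.001 ay -0.003 az -0.002
0.1 -32.8 94.4 | x -0.481 y 0.000 z 0.058 ax 0.001 ay -0.003 az -0.002
0 -35.0 90.0 | x -0.492 y 0.000 z 0.080 ax 0.001 ay -0.003 az -0.002
```

Request:
send_rows:
  rows:
    - {"x": -0.099,"y": 0,"z": 0.0,"ax": 0,"ay": 0,"az": 0,"jaw": -1}
    - {"x": -0.138,"y": 0,"z": -0.029,"ax": 0,"ay": 0,"az": 0,"jaw": -1}
    - {"x": -0.183,"y": 0,"z": -0.05,"ax": 0,"ay": 0,"az": 0,"jaw": -1}
    - {"x": -0.23,"y": 0,"z": -0.063,"ax": 0,"ay": 0,"az": 0,"jaw": -1}
    - {"x": -0.279,"y": 0,"z": -0.065,"ax": 0,"ay": 0,"az": 0,"jaw": -1}
    - {"x": -0.328,"y": 0,"z": -0.058,"ax": 0,"ay": 0,"az": 0,"jaw": -1}
    - {"x": -0.374,"y": 0,"z": -0.041,"ax": 0,"ay": 0,"az": 0,"jaw": -1}
    - {"x": -0.416,"y": 0,"z": -0.015,"ax": 0,"ay": 0,"az": 0,"jaw": -1}
    - {"x": -0.452,"y": 0,"z": 0.018,"ax": 0,"ay": 0,"az": 0,"jaw": -1}
    - {"x": -0.481,"y": 0,"z": 0.058,"ax": 0,"ay": 0,"az": 0,"jaw": -1}

```text
time: 13.0
tool_pos: [509.7, 270.9, 92.3]
tcp_rot: [-3.142, 0.0, 0.78]
contact_force: [0.6, 0.2, 0.7]
grip_width: 0.4
finger_force: 0.0
```

Request:
send_rows:
  rows:
    - {"x": -0.01,"y": 0,"z": 0.013,"ax": 0,"ay": 0,"az": 0,"jaw": -1}
    - {"x": -0.01,"y": 0,"z": 0.013,"ax": 0,"ay": 0,"az": 0,"jaw": -1}
    - {"x": 0,"y": 0,"z": -0.2,"ax": 0,"ay": 0,"az": 0,"jaw": -1}
    - {"x": 0,"y": 0,"z": -0.45,"ax": 0,"ay": 0,"az": 0,"jaw": -1}
    - {"x": 0.05,"y": -0.15,"z": -0.49,"ax": 0,"ay": 0,"az": 0,"jaw": -0.2}
    - {"x": 0.1,"y": -0.32,"z": -0.49,"ax": 0,"ay": 0,"az": 0,"jaw": -0.2}
    - {"x": 0.153,"y": -0.487,"z": -0.49,"ax": 0,"ay": 0,"az": 0,"jaw": -0.2}
    - {"x": 0.153,"y": -0.487,"z": -0.49,"ax": 0,"ay": 0,"az": 0,"jaw": -0.2}
    - {"x": 0.153,"y": -0.487,"z": -0.49,"ax": 0,"ay": 0,"az": 0,"jaw": -0.2}
    - {"x": 0.153,"y": -0.487,"z": -0.49,"ax": 0,"ay": 0,"az": 0,"jaw": -0.2}

```text
time: 14.25
tool_pos: [463.9, 361.1, 190.8]
tcp_rot: [3.141, 0.0, 0.779]
contact_force: [-0.9, -0.3, -0.9]
grip_width: 36.5
finger_force: 0.0
```

```bash
python3 - <<'E'
from h import *
o,I,d=cap('wrist');A=pts('wrist',o,d)
print({k:np.round(o[k],3) for k in('time','tool_pos','tcp_rot','grip_width','contact_force')})
s=blob(I,(105,110,40),(130,255,255),(180,150,400,280));v,u=np.nonzero(s);p=A[s];print('styl px',s.sum(),u.min(),u.max(),v.min(),v.max())
for lo in range(40,130,10):
    k=(p[:,2]>=lo)&(p[:,2]<lo+10)
    if k.sum(): print(lo,k.sum(),p[k].mean(0).round(1),'px',u[k].mean().round(1),v[k].mean().round(1),wz(o,u[k].mean(),v[k].mean(),p[k][:,2].mean()).round(1))
# foot/sleeve
m=(np.hypot(A[...,0]-462,A[...,1]-362)<35)
for lo,hi in((1,8),(40,50)):
    q=A[m&(A[...,2]>lo)&(A[...,2]<hi)]
    if len(q): print('foot' if lo<5 else 'sleeve',len(q),cv2.minEnclosingCircle(q[:,:2].astype(np.float32)))
# cover roof
ex=np.array([.708,.706]);ey=np.array([-.706,.708]);h=np.array([534.2,294.7]);q=A.reshape(-1,3);X=(q[:,:2]-h)@ex;Y=(q[:,:2]-h)@ey
k=(X>-60)&(X<-5)&(abs(Y)<28)&(q[:,2]>60);print('roof wrist',k.sum(),np.percentile(q[k,2],[5,50,95]).round(1) if k.sum() else '')
for n in('scene','side'):
    o2,J,dd=cap(n);q=pts(n,o2,dd).reshape(-1,3);X=(q[:,:2]-h)@ex;Y=(q[:,:2]-h)@ey;k=(X>-60)&(X<-5)&(abs(Y)<28)&(q[:,2]>60)&(q[:,2]<140);print('roof',n,k.sum(),np.percentile(q[k,2],[5,50,95]).round(1) if k.sum() else '')
    if n=='scene':sv('s7',J)
p0=np.array(o['tool_pos']);r0=Ro.from_euler('xyz',o['tcp_rot'])
E
```

```text
{'time': np.float64(14.25), 'tool_pos': array([463.853, 361.124, 190.778]), 'tcp_rot': array([3.141, 0.   , 0.779]), 'grip_width': np.float64(36.504), 'contact_force': array([-0.876, -0.296, -0.853])}
styl px 209 269 282 202 225
80 14 [465.5 366.3  86.3] px 275.5 202.9 [465.5 366.3]
90 20 [465.5 366.3  95.2] px 275.4 205.4 [465.5 366.3]
100 25 [465.3 366.4 103.6] px 274.9 208.1 [465.2 366.4]
110 34 [464.6 365.1 118.4] px 275.3 214.8 [464.6 365.1]
120 114 [462.7 363.  121.6] px 275.5 219.7 [462.7 363. ]
foot 1061 ((462.5386047363281, 362.6514892578125), 33.76372528076172)
sleeve 271 ((462.2737731933594, 362.4158630371094), 11.497057914733887)
roof wrist 4257 [ 88.5 270.4 299. ]
roof scene 667 [74.4 88.2 89.7]
roof side 599 [88.7 90.2 91.5]
```

Request:
send_rows:
  rows:
    - {"x": 0,"y": -0.01,"z": 0.0,"ax": 0,"ay": 0,"az": 0,"jaw": -0.2}
    - {"x": 0,"y": -0.01,"z": 0.2,"ax": 0,"ay": 0,"az": 0,"jaw": -0.2}
    - {"x": 0,"y": -0.01,"z": 0.4,"ax": 0,"ay": 0,"az": 0,"jaw": -0.2}
    - {"x": 0,"y": -0.01,"z": 0.605,"ax": 0,"ay": 0,"az": 0,"jaw": -0.2}
    - {"x": 0,"y": -0.01,"z": 0.605,"ax": 0,"ay": 0,"az": 0,"jaw": -0.2}
    - {"x": 0,"y": -0.01,"z": 0.605,"ax": 0,"ay": 0,"az": 0,"jaw": -1}
    - {"x": 0,"y": -0.01,"z": 0.605,"ax": 0,"ay": 0,"az": 0,"jaw": -1}
    - {"x": 0,"y": -0.01,"z": 0.605,"ax": 0,"ay": 0,"az": 0,"jaw": -1}
    - {"x": 0,"y": -0.01,"z": 0.605,"ax": 0,"ay": 0,"az": 0,"jaw": -1}
    - {"x": 0,"y": -0.01,"z": 0.605,"ax": 0,"ay": 0,"az": 0,"jaw": -1}

```text
time: 15.65
tool_pos: [462.5, 363.8, 70.9]
tcp_rot: [3.141, -0.002, 0.78]
contact_force: [-0.0, 0.9, 6.6]
grip_width: 11.6
finger_force: 30.0
```

Request:
send_rows:
  rows:
    - {"x": 0,"y": 0,"z": -0.05,"ax": 0,"ay": 0,"az": 0,"jaw": -1}
    - {"x": 0,"y": 0,"z": -0.12,"ax": 0,"ay": 0,"az": 0,"jaw": -1}
    - {"x": 0,"y": 0,"z": -0.2,"ax": 0,"ay": 0,"az": 0,"jaw": -1}
    - {"x": 0,"y": 0,"z": -0.3,"ax": 0,"ay": 0,"az": 0,"jaw": -1}
    - {"x": 0,"y": 0,"z": -0.45,"ax": 0,"ay": 0,"az": 0,"jaw": -1}
    - {"x": 0,"y": 0,"z": -0.6,"ax": 0,"ay": 0,"az": 0,"jaw": -1}
    - {"x": -0.15,"y": 0.2,"z": -0.6,"ax": 0,"ay": 0,"az": 0,"jaw": -1}
    - {"x": -0.3,"y": 0.4,"z": -0.6,"ax": 0,"ay": 0,"az": 0,"jaw": -1}
    - {"x": -0.4,"y": 0.48,"z": -0.6,"ax": 0,"ay": 0,"az": 0,"jaw": -1}
    - {"x": -0.46,"y": 0.48,"z": -0.6,"ax": 0,"ay": 0,"az": 0,"jaw": -1}

```text
time: 16.9
tool_pos: [463.9, 229.2, 190.7]
tcp_rot: [3.141, -0.0, 0.778]
contact_force: [0.1, 1.4, 0.1]
grip_width: 11.5
finger_force: 30.0
```

```bash
python3 - <<'E'
from h import *
o,I,d=cap('wrist');A=pts('wrist',o,d)
print({k:np.round(o[k],3) for k in('time','tool_pos','tcp_rot','grip_width','contact_force','finger_force')})
r=blob(I,(0,130,100),(20,255,255),(180,60,400,235));v,u=np.nonzero(r);print('ring',r.sum(),u.min(),u.max(),v.min(),v.max(),wz(o,(u.min()+u.max())/2,(v.min()+v.max())/2,68.5).round(1),wz(o,u.mean(),v.mean(),68.5).round(1))
p0=np.array(o['tool_pos']);R=Ro.from_euler('xyz',o['tcp_rot'])
def tl(q): return R.inv().apply(q-p0)
T=tl(A.reshape(-1,3)); k=(abs(T[:,0])<25)&(abs(T[:,1])<12)&(T[:,2]>0)&(T[:,2]<64);T=T[k]; print('wrist pin',k.sum())
for lo in range(0,66,8):
    j=(T[:,2]>=lo)&(T[:,2]<lo+8)
    if j.sum(): print(lo,j.sum(),T[j].mean(0).round(1))
for n in('scene','side'):
    o2,J,dd=cap(n);Q=pts(n,o2,dd);T=tl(Q.reshape(-1,3)).reshape(Q.shape);k=(abs(T[...,0])<25)&(abs(T[...,1])<25)&(T[...,2]>2)&(T[...,2]<68);print(n,k.sum(),'zmax',T[k][:,2].max().round(1) if k.sum() else '')
    for lo in range(0,66,8):
        j=k&(T[...,2]>=lo)&(T[...,2]<lo+8)
        if j.sum(): print(lo,j.sum(),T[j].mean(0).round(1))
    sv(n+'8',J)
x,y=276,214
c=cv2.resize(I[100:260,190:370],(720,640),interpolation=cv2.INTER_CUBIC)[:600]; sv('w8',c)
E
```

```text
{'time': np.float64(16.9), 'tool_pos': array([463.889, 229.2  , 190.75 ]), 'tcp_rot': array([ 3.141, -0.   ,  0.778]), 'grip_width': np.float64(11.508), 'contact_force': array([0.119, 1.421, 0.083]), 'finger_force': np.float64(30.0)}
ring 303 271 399 138 216 [515.8 210.9] [469.6 225.9]
wrist pin 310
0 123 [4.4 0.6 3.8]
8 51 [ 4.1  0.7 11. ]
16 16 [ 3.   0.8 19.1]
24 25 [ 1.3  0.8 29.1]
32 32 [ 1.2  0.6 36.1]
40 22 [ 0.8  0.9 44.4]
48 25 [ 0.4  0.5 52.1]
56 16 [ 0.3  0.7 58.2]
scene 116 zmax 64.3
0 13 [ 0.7 -4.   6.1]
8 27 [ 0.6 -4.4 12. ]
16 18 [ 0.9 -3.7 19.9]
24 11 [ 0.4 -1.9 28.4]
32 13 [ 0.5 -2.3 35.8]
40 13 [-0.1 -2.  44.3]
48 12 [-0.  -2.4 52.4]
56 8 [-0.9 -2.1 58.9]
64 1 [-1.1 -0.8 64.3]
side 120 zmax 62.1
0 22 [-1.4 -6.4  5.6]
8 25 [-0.5 -6.1 11.6]
16 15 [-1.4 -5.2 19.2]
24 12 [-1.8 -3.8 27.8]
32 11 [-1.6 -3.8 35.2]
40 15 [-2.1 -3.4 43.9]
48 12 [-1.6 -4.3 52.1]
56 8 [-1.5 -3.9 58.9]
```

View pics/w8.png

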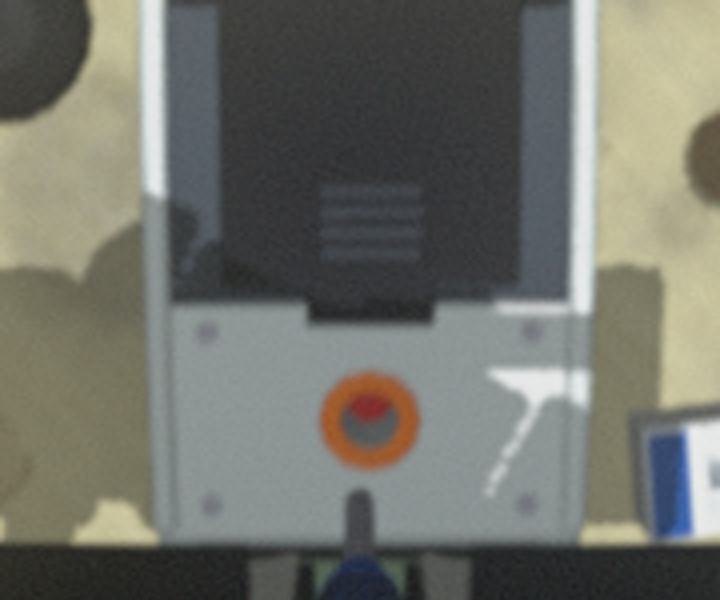

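The cover is shut with its tab at crop (370,310). The ring is centred at crop (370,420), with the red key visible in it, and the stylus pin's tip is at crop (359,492).

```bash
python3 - <<'E'
from h import *
o,I,d=cap('wrist')
r=blob(I,(0,130,100),(20,255,255),(262,185,303,222));v,u=np.nonzero(r);c,rad=cv2.minEnclosingCircle(np.c_[u,v].astype(np.float32));e=(u.min()+u.max())/2,(v.min()+v.max())/2
H=wz(o,*e,68.5);print('ring',r.sum(),c,rad,e,wz(o,*c,68.5).round(2),H.round(2),wz(o,u.mean(),v.mean(),68.5).round(2))
g=cv2.cvtColor(I,cv2.COLOR_RGB2GRAY).astype(int);print(g[216:236,270:290])
p0=np.array(o['tool_pos']);R=Ro.from_euler('xyz',o['tcp_rot']);print(p0)
for v in(222.5,224.5,225.5): t=wz(o,279.7,v,128.3); print('tip',t.round(1),R.inv().apply(np.r_[t,128.3]-p0).round(1))
E
```

```text
ring 306 (283.8362731933594, 204.93362426757812) 11.836580276489258 (np.float64(283.5), np.float64(205.0)) [466.13 227.02] [465.87 227.19] [466.71 227.53]
[[146 144 146 147 147 144 139 137 130 127 119 115 116 110 111 114 112 114
  119 125]
 [147 147 148 147 144 149 147 145 142 136 136 132 128 125 123 128 131 129
  136 139]
 [145 147 145 146 146 144 142 144 149 144 145 143 141 142 139 136 142 144
  146 144]
 [146 145 146 149 148 144 145 149 147 144 147 146 146 144 145 147 145 148
  145 145]
 [143 143 146 145 146 145 147 146 144 144 146 145 147 149 145 146 147 146
  149 146]
 [147 142 148 146 146 145 146 141 135 134 131 135 139 145 142 149 146 147
  143 146]
 [144 146 148 143 147 145 140 126 113 109 107 110 129 142 147 145 143 144
  143 148]
 [145 145 148 145 147 141 130 106  88  79  82  89 111 134 142 144 148 144
  143 147]
 [146 145 145 144 146 139 116  91  72  69  71  73  93 125 143 144 147 145
  145 147]
 [146 146 146 146 147 137 111  83  72  73  71  70  87 116 138 146 146 148
  145 142]
 [146 145 142 145 144 135 104  81  75  71  69  67  83 110 140 144 142 144
  147 145]
 [145 144 
[... 201 characters left out ...]
  73  68  77 106 138 142 145 146
  146 145]
 [143 145 143 147 146 137 104  78  71  71  71  68  79 102 138 144 142 144
  144 146]
 [146 146 145 143 147 132 100  78  70  73  71  70  74 103 136 147 146 147
  142 149]
 [145 144 143 144 145 134 104  77  70  70  67  69  78 105 135 144 146 144
  143 141]
 [138 139 143 141 140 126  98  77  73  75  70  70  81 104 132 140 139 141
  140 139]
 [128 130 129 127 132 118  94  71  70  74  69  67  71  95 123 128 128 129
  128 127]
 [111 111 111 109 110 103  82  73  71  71  70  71  72  85 104 113 112 114
  112 111]]
[463.60052917 230.97735104 190.4909245 ]
tip [464.6 230.7] [ 0.5  0.9 62.2]
tip [463.5 229.7] [-1.   0.9 62.2]
tip [463.  229.2] [-1.7  0.9 62.2]
```

Request:
send_rows:
  rows:
    - {"x": 0.003,"y": 0.018,"z": 0.0,"ax": 0,"ay": 0,"az": 0,"jaw": -1}
    - {"x": 0.003,"y": 0.018,"z": 0.1,"ax": 0,"ay": 0,"az": 0,"jaw": -1}
    - {"x": 0.003,"y": 0.018,"z": 0.2,"ax": 0,"ay": 0,"az": 0,"jaw": -1}
    - {"x": 0.003,"y": 0.018,"z": 0.26,"ax": 0,"ay": 0,"az": 0,"jaw": -1}
    - {"x": 0.003,"y": 0.018,"z": 0.29,"ax": 0,"ay": 0,"az": 0,"jaw": -1}
    - {"x": 0.003,"y": 0.018,"z": 0.31,"ax": 0,"ay": 0,"az": 0,"jaw": -1}
    - {"x": 0.003,"y": 0.018,"z": 0.33,"ax": 0,"ay": 0,"az": 0,"jaw": -1}
    - {"x": 0.003,"y": 0.018,"z": 0.35,"ax": 0,"ay": 0,"az": 0,"jaw": -1}
    - {"x": 0.003,"y": 0.018,"z": 0.37,"ax": 0,"ay": 0,"az": 0,"jaw": -1}
    - {"x": 0.003,"y": 0.018,"z": 0.38,"ax": 0,"ay": 0,"az": 0,"jaw": -1}

```text
time: 18.35
tool_pos: [466.9, 228.3, 113.7]
tcp_rot: [-3.142, 0.0, 0.78]
contact_force: [0.1, -0.2, -0.9]
grip_width: 11.1
finger_force: 30.0
```

Request:
send_rows:
  rows:
    - {"x": 0,"y": 0,"z": 0.01,"ax": 0,"ay": 0,"az": 0,"jaw": -1}
    - {"x": 0,"y": 0,"z": 0.02,"ax": 0,"ay": 0,"az": 0,"jaw": -1}
    - {"x": 0,"y": 0,"z": 0.03,"ax": 0,"ay": 0,"az": 0,"jaw": -1}
    - {"x": 0,"y": 0,"z": 0.035,"ax": 0,"ay": 0,"az": 0,"jaw": -1}
    - {"x": 0,"y": 0,"z": 0.04,"ax": 0,"ay": 0,"az": 0,"jaw": -1}
    - {"x": 0,"y": 0,"z": 0.045,"ax": 0,"ay": 0,"az": 0,"jaw": -1}
    - {"x": 0,"y": 0,"z": 0.048,"ax": 0,"ay": 0,"az": 0,"jaw": -1}
    - {"x": 0,"y": 0,"z": 0.048,"ax": 0,"ay": 0,"az": 0,"jaw": -1}
    - {"x": 0,"y": 0,"z": 0.048,"ax": 0,"ay": 0,"az": 0,"jaw": -1}
    - {"x": 0,"y": 0,"z": 0.048,"ax": 0,"ay": 0,"az": 0,"jaw": -1}

```text
time: 19.6
tool_pos: [467.1, 228.4, 104.4]
tcp_rot: [3.141, -0.0, 0.78]
contact_force: [0.5, -1.0, 3.3]
grip_width: 11.2
finger_force: 30.0
```

Request:
send_rows:
  rows:
    - {"x": 0,"y": 0,"z": 0.004,"ax": 0,"ay": 0,"az": 0,"jaw": -1}
    - {"x": 0,"y": 0,"z": 0.008,"ax": 0,"ay": 0,"az": 0,"jaw": -1}
    - {"x": 0,"y": 0,"z": 0.012,"ax": 0,"ay": 0,"az": 0,"jaw": -1}
    - {"x": 0,"y": 0,"z": 0.015,"ax": 0,"ay": 0,"az": 0,"jaw": -1}
    - {"x": 0,"y": 0,"z": 0.015,"ax": 0,"ay": 0,"az": 0,"jaw": -1}
    - {"x": 0,"y": 0,"z": 0.015,"ax": 0,"ay": 0,"az": 0,"jaw": -1}
    - {"x": 0,"y": 0,"z": 0.015,"ax": 0,"ay": 0,"az": 0,"jaw": -1}
    - {"x": 0,"y": 0,"z": 0.015,"ax": 0,"ay": 0,"az": 0,"jaw": -1}
    - {"x": 0,"y": 0,"z": 0.015,"ax": 0,"ay": 0,"az": 0,"jaw": -1}
    - {"x": 0,"y": 0,"z": 0.015,"ax": 0,"ay": 0,"az": 0,"jaw": -1}

```text
time: 20.85
tool_pos: [467.5, 228.5, 102.7]
tcp_rot: [3.141, -0.002, 0.78]
contact_force: [-2.6, -1.4, 14.6]
grip_width: 11.3
finger_force: 30.0
```

Request:
send_rows:
  rows:
    - {"x": 0,"y": 0,"z": 0,"ax": 0,"ay": 0,"az": 0,"jaw": -1}
    - {"x": 0,"y": 0,"z": 0,"ax": 0,"ay": 0,"az": 0,"jaw": -1}
    - {"x": 0,"y": 0,"z": 0,"ax": 0,"ay": 0,"az": 0,"jaw": -1}
    - {"x": 0,"y": 0,"z": 0,"ax": 0,"ay": 0,"az": 0,"jaw": -1}
    - {"x": 0,"y": 0,"z": 0,"ax": 0,"ay": 0,"az": 0,"jaw": -1}
    - {"x": 0,"y": 0,"z": 0,"ax": 0,"ay": 0,"az": 0,"jaw": -1}
    - {"x": 0,"y": 0,"z": 0,"ax": 0,"ay": 0,"az": 0,"jaw": -1}
    - {"x": 0,"y": 0,"z": 0,"ax": 0,"ay": 0,"az": 0,"jaw": -1}
    - {"x": 0,"y": 0,"z": 0,"ax": 0,"ay": 0,"az": 0,"jaw": -1}
    - {"x": 0,"y": 0,"z": 0,"ax": 0,"ay": 0,"az": 0,"jaw": -1}

```text
time: 22.1
tool_pos: [467.5, 228.5, 102.7]
tcp_rot: [3.141, -0.002, 0.78]
contact_force: [-2.1, -1.2, 16.1]
grip_width: 11.3
finger_force: 30.0
```

Request:
send_rows:
  rows:
    - {"x": 0,"y": 0,"z": 0,"ax": 0,"ay": 0,"az": 0,"jaw": -1}
    - {"x": 0,"y": 0,"z": 0,"ax": 0,"ay": 0,"az": 0,"jaw": -1}
    - {"x": 0,"y": 0,"z": 0,"ax": 0,"ay": 0,"az": 0,"jaw": -1}
    - {"x": 0,"y": 0,"z": 0,"ax": 0,"ay": 0,"az": 0,"jaw": -1}
    - {"x": 0,"y": 0,"z": 0,"ax": 0,"ay": 0,"az": 0,"jaw": -1}
    - {"x": 0,"y": 0,"z": 0,"ax": 0,"ay": 0,"az": 0,"jaw": -1}
    - {"x": 0,"y": 0,"z": 0,"ax": 0,"ay": 0,"az": 0,"jaw": -1}
    - {"x": 0,"y": 0,"z": 0,"ax": 0,"ay": 0,"az": 0,"jaw": -1}
    - {"x": 0,"y": 0,"z": 0,"ax": 0,"ay": 0,"az": 0,"jaw": -1}
    - {"x": 0,"y": 0,"z": 0,"ax": 0,"ay": 0,"az": 0,"jaw": -1}

```text
time: 23.35
tool_pos: [467.5, 228.5, 102.7]
tcp_rot: [3.141, -0.002, 0.78]
contact_force: [-2.3, -0.5, 14.4]
grip_width: 11.4
finger_force: 30.0
```

```bash
python3 -c "
from plant import bot
print(bot.close_job())"
```

```text
the job is handed in; nothing more can be done
None
```

The job is handed in at about 23 s of the 61 s limit: the vial is seated and released, the cover is shut, and the stylus is still held pressing the key down with about 15 N, after holding it at least 2.5 s.

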